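Lock the hold-down spring onto the bead breaker pad's pin

ROBOT

A 6-joint arm with a two-finger parallel gripper is mounted at the origin on the work surface. World frame = base frame: x ahead of the robot, y to its left, z up, the work surface at z = 0. Lengths are in m, angles in rad, forces in N, time in s.
With the tool pointing down it reaches from about 0.225 to 0.875 m from the base axis. Payload 3.4 kg.
Tool frame: the origin (TCP) lies between the finger pads; the fingertips stand 8 mm ahead of it and the grasp point (between the pads) lies 11 mm behind it; z points along the fingers, y is the line along which they close (so a half turn about z gives the same grasp; the last joint's range is limited). The gripper opens to 85 mm and grips with 20 to 120 N. Pads are 22 mm wide; open, the fingers measure 114 mm over their backs; the gripper's body (76 mm by 85 mm) begins 54 mm behind the grasp point. The pads swing forward as they close: fully open they stand 13 mm farther back than shut.
Start: joints at [1.139, 0.276, 1.505, -0, 1.361, -0.121], TCP at [0.176, 0.547, 0.208] pointing down, gripper open.
Joint ranges: [-2.89, 2.89], [-0.75, 2.08], [0.22, 2.7], [-1.18, 4.32], [0.11, 2.71], [-2.7, 2.7]. Speed limits (rad/s): [2.57, 2.57, 3.14, 3.14, 3.14, 3.14].

INTERFACE

Orientations are given as a unit quaternion [w, x, y, z].
In Python, from rig import manip, optics, finder gives the robot as it stands.
- The arm moves only by the tool servo_tool, never from a script. Its argument "increments" is a list of rows, each a list of 7 numbers: the shift along the tool's x, y, z in cm, then the turn, a rotation vector about the tool's x, y, z in degrees, then the closure, from -1 (fully open) to 1 (shut). In form: [[x, y, z, rx, ry, rz, gripper], ...]. A call has exactly 5 rows; each row shifts and turns the commanded pose from where the row before left it, along the tool's axes as they then stand; what a row does not reach is not made up. A row lasts 1/10 s, in which the tool goes at most 50 mm and 8.59 degrees, less where a joint would pass 70% of its speed; a pose out of reach is approached as far as the arm can. A call is refused whole if a number of a shift passes 5 or a number of a turn 8.59, either way. A call with a gripper value outside its range is refused whole. The fingers move at their own pace and stop on an object; "squeeze" is the grip in N (left out, the last holds). Time passes only in rows, so rows that do not move let the fingers close, or fill a call up. It gives the time, the measured TCP pose, the force, the opening and the grip force at its end, in the units of the state.
- manip.get_state(): the state, without advancing time (a new reading comes with each control period).
- optics.get_image(name): name is "side" or "top" or "wrist"; returns the picture (384x512x3 uint8, red, green, blue); there is no depth.
- optics.get_calibration(name): a dict with "fov_y" (degrees; the focal length in pixels is half the picture's height over the tangent of half this angle, whatever the lens; pixels are square), "cx", "cy" (the principal point, pixels), "world_to_cam" (4x4, takes a point from world to camera coordinates). Camera axes: x right, y down, z forward; pixel columns grow to the right and rows downward; lengths in m; the calibration is good to about 2 mm. A picture is of the moment at which its call begins: read the wrist's pose just before it. get_calibration takes no time and is no camera call; for the wrist camera it gives the pose at the moment of the call.
- manip.sign_off(): hands the job in; it is judged then, once.
Trained networks look in the newest picture that a camera, given by its name, has taken for a name from the list of things; names that differ only in an ending like _2 or _b are one class to them, and where a whole thing is asked for, a point or a joint stands for the part that bears it (a point fixed in the world has none). Each returns a list of dicts, best first, with "p" (0 to 1); they miss things now and then, are a little off and sometimes report something else, mostly with a low value. They report only what shows in the picture. A call takes as long as a camera call. They do not tell look-alikes from the thing itself.
- finder.silhouettes(label, camera): "region" (384x512 bool, what is visible of it) and "box" ([centre column, centre row, width, height] in pixels, round what is visible of it).
- finder.tip_of(label, camera): "at" ([column, row] in pixels: a listed point, or the origin of a listed thing).
The state is a dict: "clock": time; "qpos": joint angles; "qd": joint speeds; "effort": joint torques, N m; "position": TCP position; "ee_rot": TCP orientation; "contact_force": force on the tool from outside, world axes, zero at the start; "moment": the same for the moment, N m; "width": finger opening in m; "gripper_force": force on a finger pad.
Only numpy, scipy, OpenCV 4.12 (cv2) and the standard library are available. Lean on these libraries where they do the work, as an engineer would, in place of code of your own. Each camera call takes 0.05 s, during which the arm holds its last target. There are 200 camera calls.

TASK

Fit the wide steel spring with the slotted cup over the T-headed pin that stands up from the black bead breaker pad: lower it over the pin and, where the cup snags on the pin's head, press only lightly and twist it until the slot drops over the head and the spring sits fully down on its seat. Then give it a quarter turn, either way, so that the slot lies across the head and the spring is locked, and let go. Leave the thin plain spring, the gauge and the valve core where they are.

Things in the scene. Friction and masses are not known exactly. Their poses are not given: they have to be found in the camera images.
- cup_spring_mid (a point): Centre (on the axis, 25 mm above its lower end) of the loose hold-down spring, 50 mm tall, 90 g, standing upright on the counter, cup end up. Lower 34 mm: stiff dark coils, 36 mm outside, 29 mm inside diameter. Upper 16 mm: round bright steel cup, 38 mm outside diameter, smooth sides: grip here. z points up its axis, x along the slot in the cup's top (a half turn makes no difference).
- cup_spring: The same hold-down spring as a whole; origin at the centre of its lower end, axes as cup_spring_mid. Its cup's flat top is 3 mm thick and has one straight through-slot, 28 x 9 mm, centred on the axis. The coil does not compress at the forces of this job.
- pin_seat (a point): Point on the pin's axis at the height of the spring seat (top of a fixed steel washer 50 mm across), 21 mm above the counter, at the middle of the pad. z points up the pin, x along the T-head's bar, which is also the pad's long side. A boss of 25 mm diameter and 8 mm height, tapered at its top, centres the spring's lower end on the seat; the pin's 8 mm rod rises from it.
- pin_head (a point): Centre of the pin's T-head, 55.5 mm above the seat: a round-ended level bar 24 mm long along x, 6 mm thick. The cup passes it only with its slot within about 10 degrees of the bar; else it rests on the head, its lower end 11.5 mm above the seat. When fully down, the cup's top is 2.5 mm below the bar and the spring turns freely.
- pad: The black plastic bead breaker pad, 150 x 84 x 18 mm, with washer, boss and pin, one piece fixed to the counter; origin on the counter below the pin, axes as pin_seat. Pressing on the pin or seat with over 60 N would bend the pin.
- plain_spring_mid (a point): Centre of the other spring, which is not wanted: a thin dark plain coil without cup, 24 mm across and 70 mm tall, standing loose on the counter. To be left alone.
- gauge: Nickel pressure gauge lying face up, loose: a disc 62 mm across and 22 mm thick with a 45 mm stem towards its -x. Origin under the disc's centre. To be left alone.
- valve_core: Copper valve core, loose, standing upright, 20 mm across at the foot and 44 mm tall. Origin under its foot. To be left alone.
Mind the look-alikes: they are no part of the job. Leave any pink look-alike of the cup_spring alone. Of the things shaped like the pad, the black one is meant.

How it is judged:
On the way:
1. the slot has dropped over the T-head and the spring is down round the pin (horizontal distance between cup_spring_mid and pin_seat below 0.006 m and z of cup_spring_mid in the frame of pin_seat below 0.03 m and angle between cup_spring_mid's own z axis and vertical below 0.15 rad).
At the end, for the whole second after the job is handed in: The cupped spring stands upright (within 0.08 rad), cup up, on its seat round the pin, its lower end less than 2.5 mm above the seat and its axis within 4 mm of the pin's, with its slot at 1.0 rad or more to the T-head's bar (about 33 degrees either side of a full quarter turn is allowed), released (horizontal distance between cup_spring_mid and pin_seat below 0.004 m and z of cup_spring_mid in the frame of pin_seat between 0.022 and 0.0275 m and angle between cup_spring_mid's own z axis and vertical below 0.08 rad and angle between the x axis of cup_spring_mid and the x axis of pin_seat, either way round above 1 rad); the robot touches nothing.
It fails at once if the spring is forced against the pin or pad with more than 60 N (contact force between cup_spring and pad above 60 N).
It fails at once if the plain spring is moved by more than 20 mm or tipped (distance of plain_spring_mid from where it was at the start of the episode above 0.02 m or angle between plain_spring_mid's own z axis and vertical above 0.5 rad).
It fails at once if the gauge is moved by more than 20 mm (distance of gauge from where it was at the start of the episode above 0.02 m).
It fails at once if the valve core is moved by more than 20 mm or tipped (distance of valve_core from where it was at the start of the episode above 0.02 m or angle between valve_core's own z axis and vertical above 0.5 rad).
It also fails if it takes over 38 s, if anything falls off the work surface, if the arm or the gripper's body presses on something with over 40 N, if the wrist force passes 120 N, or if a joint passes its speed limit or range.

## Working session

There is one attempt and no reset: what is moved stays moved. The work goes in short steps, Python scripts to look and compute and a tool call to move; the robot and the scene stay as the last step left them, time stands still between calls to the robot, and variables do not carry over. Pictures are saved under pics/ and viewed, at most 10 in all, crops included, and the job is handed in when it is done.

Besides the shell and the picture viewer there is one more tool, called as name(argument=value, ...) on one line, values as JSON. servo_tool: Moves the arm, as the interface text tells. Its arguments: {"type":"object","properties":{"increments":{"type":"array","items":{"type":"array","items":{"type":"number"}}},"squeeze":{"type":"number"}},"required":["increments"]}

```bash
mkdir -p pics && ls
cat > h.py <<'E'
import numpy as np, cv2
from rig import manip, optics, finder
def cal(n):
    c=optics.get_calibration(n); f=192/np.tan(np.radians(c["fov_y"])/2)
    return f,c["cx"],c["cy"],np.array(c["world_to_cam"])
def proj(n,P,C=None):
    f,cx,cy,T=C or cal(n); q=T[:3,:3]@np.array(P)+T[:3,3]
    return np.array([cx+f*q[0]/q[2],cy+f*q[1]/q[2]])
def plane(n,uv,z,C=None):
    f,cx,cy,T=C or cal(n); R=T[:3,:3]; o=-R.T@T[:3,3]
    d=R.T@np.array([(uv[0]-cx)/f,(uv[1]-cy)/f,1]); return o+d*(z-o[2])/d[2]
def save(n,name):
    im=optics.get_image(n); cv2.imwrite("pics/"+name,im[:,:,::-1]); return im
E
python3 - <<'E'
from h import *
a=save("top","top_raw.png"); b=save("side","side_raw.png")
print(optics.get_calibration("top"),optics.get_calibration("side"),optics.get_calibration("wrist"))
cv2.imwrite("pics/both.png",np.vstack([cv2.resize(np.hstack([a,b]),(800,300)),])[:,:,::-1])
for lab in ["cup_spring_mid","pin_seat","pin_head","plain_spring_mid","gauge","valve_core"]:
    for c,z in (("top",{"cup_spring_mid":.025,"pin_seat":.021,"pin_head":.0765,"plain_spring_mid":.035}.get(lab,0)),):
        for d in finder.tip_of(lab,c): print(lab,c,d["at"],round(d["p"],2),plane(c,d["at"],z).round(4))
    if lab in("cup_spring_mid","pin_seat","pin_head"):
        for d in finder.tip_of(lab,"side"): print(lab,"side",d["at"],round(d["p"],2))
print(manip.get_state())
E
```

```text
pics
{'fov_y': 43.40540231700831, 'cx': 258.7742280249149, 'cy': 194.6536247980967, 'world_to_cam': array([[ 0.00303071, -0.99995826, -0.00861964, -0.06057828],
       [-0.99125517, -0.00186696, -0.13194581,  0.60223496],
       [ 0.13192421,  0.00894416, -0.99121945,  1.33955997],
       [ 0.        ,  0.        ,  0.        ,  1.        ]])} {'fov_y': 47.083697618698054, 'cx': 257.3196111948627, 'cy': 192.27784755119885, 'world_to_cam': array([[-0.9595489 , -0.28149009, -0.00540746,  0.53866084],
       [-0.2121621 ,  0.73558123, -0.64335644,  0.20417403],
       [ 0.18507609, -0.6161847 , -0.76554768,  0.85537175],
       [ 0.        ,  0.        ,  0.        ,  1.        ]])} {'fov_y': 62.764381588841616, 'cx': 261.35491686256324, 'cy': 196.95949498474567, 'world_to_cam': array([[ 0.30472349,  0.95243965, -0.00152187, -0.5741757 ],
       [ 0.90017085, -0.28747782,  0.32718335, -0.04404163],
       [ 0.3111849 , -0.10107039, -0.94495965,  0.38033057],
       [ 0.        ,  0.        ,  0.        ,  1.        ]])}
cup_spring_mid top [369.1, 247.0] 0.72 [ 0.4548 -0.3731  0.025 ]
cu
[... 692 characters left out ...]
: 0.55, 'qpos': array([ 1.13900359e+00,  2.75879198e-01,  1.50492762e+00,  5.83199825e-06,
        1.36073174e+00, -1.21012697e-01]), 'qd': array([ 7.59982061e-04, -7.78769127e-04, -1.40582090e-03, -1.63376527e-03,
       -2.26695660e-04,  2.45300520e-05]), 'effort': array([-1.12081860e-03, -4.16325867e+01, -2.45936608e+01, -1.81963451e-04,
        1.00315610e-03, -2.61817831e-06]), 'position': array([0.17584866, 0.54745789, 0.20812886]), 'ee_rot': array([4.63740605e-06, 1.54766031e-01, 9.87951150e-01, 2.67987875e-05]), 'contact_force': array([ 0.01628014,  0.62196268, -0.23023619]), 'moment': array([-0.0358563 ,  0.00667843, -0.00788751]), 'gripper_force': 0.0, 'width': 0.08556483395024844}
```

View pics/top_raw.png

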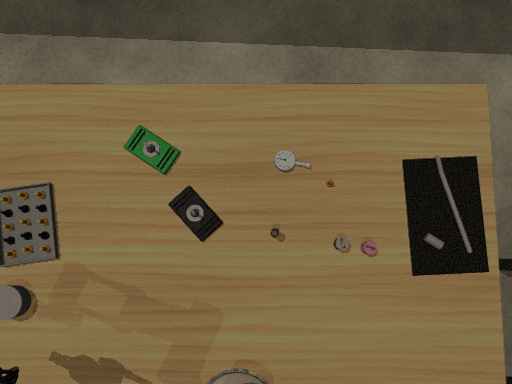

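View pics/side_raw.png

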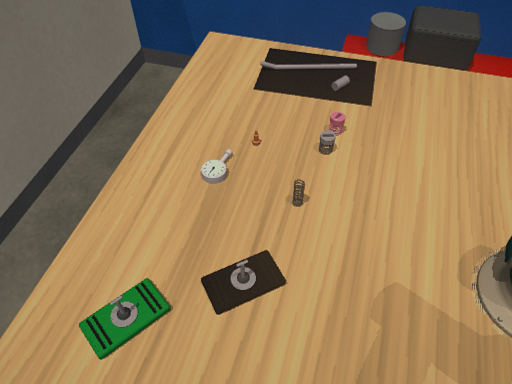

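The top view shows the cupped springs at (343,244), steel, and (369,247), pink, and the pads at (195,213), black, and (152,149), green. The side view shows the springs at (326,143) steel and (337,122) pink, and the pads at (243,280) black and (124,315) green. The steel spring and the black pad match the task. I'll confirm this in one enlarged crop.

Run:
```python
from h import *
a=cv2.imread("pics/top_raw.png"); b=cv2.imread("pics/side_raw.png")
def crop(im,u,v,w,h): return cv2.resize(im[v-h//2:v+h//2,u-w//2:u+w//2],(400,300),interpolation=cv2.INTER_CUBIC)
cv2.imwrite("pics/crop.png",np.vstack([np.hstack([crop(a,355,245,64,48),crop(a,178,185,128,96)]),np.hstack([crop(b,328,135,64,48),crop(b,190,295,200,150)])]))
from scipy.optimize import least_squares
def tri(t,s):
    r=least_squares(lambda P:np.r_[proj("top",P)-t,proj("side",P)-s],[.5,0,.03]); return r.x.round(4),r.fun.round(1)
print("cup",tri([343.4,244],[324.6,141])); print("pink",tri([369.1,247],[336.8,126.5]))
print("seat",tri([191,214.5],[245.2,277])); print("head",tri([192.9,209.5],[239.2,261.8]))
c=cal("wrist"); T=c[3]; s=manip.get_state(); n=np.array(s["ee_rot"])
from scipy.spatial.transform import Rotation as Ro
R=Ro.from_quat(np.r_[n[1:],n[0]]).as_matrix(); o=-T[:3,:3].T@T[:3,3]
print("cam in tool",R.T@(o-s["position"]),"\n",R.T@T[:3,:3].T,"\n",R)
```

```text
cup (array([ 0.4684, -0.3012,  0.0188]), array([-0.1, -1.8,  1.6,  0.3]))
pink (array([ 0.4539, -0.3769,  0.0075]), array([ 0. ,  0.5, -0.4, -0.1]))
seat (array([0.5458, 0.134 , 0.0381]), array([-0. , -0.2,  0.1,  0. ]))
head (array([0.5587, 0.1243, 0.0721]), array([-0.2, -0.9,  0.6,  0.1]))
cam in tool [ 8.34519023e-02 -9.98449740e-05 -1.65586081e-01] 
 [[ 1.13455779e-03 -9.44891925e-01 -3.27380455e-01]
 [ 9.99999346e-01  1.02436030e-03  5.09032448e-04]
 [-1.45625109e-04 -3.27380819e-01  9.44892469e-01]] 
 [[-9.52094951e-01  3.05802557e-01  1.74581453e-05]
 [ 3.05802558e-01  9.52094950e-01  5.15163601e-05]
 [-8.67977291e-07  5.43872118e-05 -9.99999999e-01]]
```

View pics/crop.png

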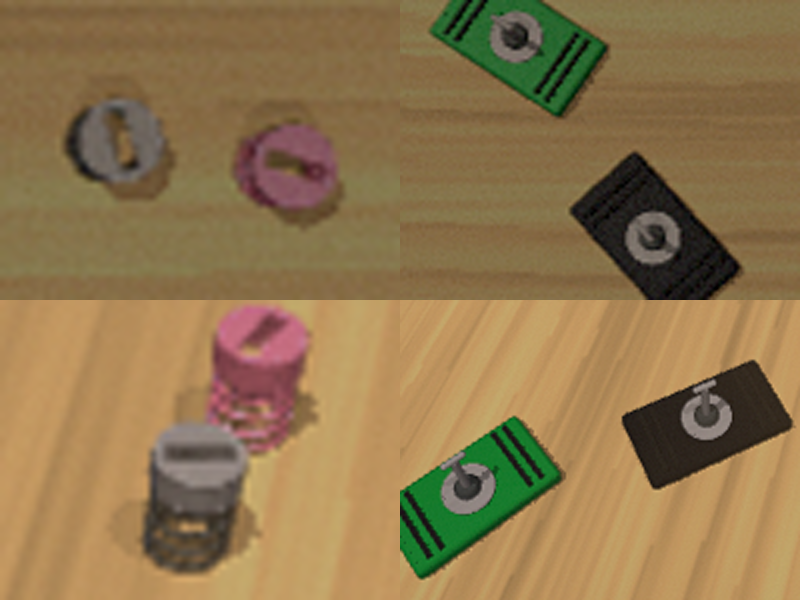

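The crop confirms it: the steel spring is on the left of the pair, and the black pad is the lower right of the two pads. The slot lies about 15° from world x and the bar about 42°. I'll look at the pin first with the wrist camera on the way.

```bash
cat >> h.py <<'E'
from scipy.spatial.transform import Rotation as Ro
def pose():
    s=manip.get_state(); q=s["ee_rot"]; R=Ro.from_quat(np.r_[q[1:],q[0]]).as_matrix()
    return s,np.array(s["position"]),np.degrees(np.arctan2(R[1,0],R[0,0])),R
def plan(goal,yaw,n,g=-1):
    s,p,y,R=pose(); d=(np.array(goal)-p)/n; dy=((yaw-y+180)%360-180)/n
    print("from",p.round(4),round(y,1),"t",s["clock"])
    for k in range(n):
        a=np.radians(y+k*dy); x=np.array([np.cos(a),np.sin(a)]); yy=np.array([np.sin(a),-np.cos(a)])
        print([round(float(v),2) for v in (100*d[:2]@x,100*d[:2]@yy,-100*d[2],0,0,-dy,g)])
E
python3 - <<'E'
from h import *
plan([.543,.163,.25],106,15)
E
```

```text
from [0.1758 0.5475 0.2081] 162.2 t 0.55
[-3.11, -1.69, -0.28, 0.0, 0.0, 3.75, -1.0]
[-3.22, -1.48, -0.28, 0.0, 0.0, 3.75, -1.0]
[-3.31, -1.27, -0.28, 0.0, 0.0, 3.75, -1.0]
[-3.38, -1.05, -0.28, 0.0, 0.0, 3.75, -1.0]
[-3.45, -0.83, -0.28, 0.0, 0.0, 3.75, -1.0]
[-3.49, -0.6, -0.28, 0.0, 0.0, 3.75, -1.0]
[-3.52, -0.37, -0.28, 0.0, 0.0, 3.75, -1.0]
[-3.54, -0.14, -0.28, 0.0, 0.0, 3.75, -1.0]
[-3.54, 0.09, -0.28, 0.0, 0.0, 3.75, -1.0]
[-3.53, 0.32, -0.28, 0.0, 0.0, 3.75, -1.0]
[-3.5, 0.55, -0.28, 0.0, 0.0, 3.75, -1.0]
[-3.46, 0.78, -0.28, 0.0, 0.0, 3.75, -1.0]
[-3.4, 1.0, -0.28, 0.0, 0.0, 3.75, -1.0]
[-3.33, 1.22, -0.28, 0.0, 0.0, 3.75, -1.0]
[-3.24, 1.44, -0.28, 0.0, 0.0, 3.75, -1.0]
```

servo_tool(increments=[[-3.1,-1.7,-0.3,0,0,3.75,-1],[-3.2,-1.5,-0.3,0,0,3.75,-1],[-3.3,-1.3,-0.3,0,0,3.75,-1],[-3.4,-1.0,-0.3,0,0,3.75,-1],[-3.4,-0.8,-0.3,0,0,3.75,-1]])

```text
clock: 1.05
position: [0.2987, 0.4188, 0.2234]
ee_rot: [0.0, 0.315, 0.949, 0.0]
contact_force: [-0.6, 0.4, 0.0]
width: 0.0854
gripper_force: 0.0
```

servo_tool(increments=[[-3.5,-0.6,-0.3,0,0,3.75,-1],[-3.5,-0.4,-0.3,0,0,3.75,-1],[-3.5,-0.1,-0.3,0,0,3.75,-1],[-3.5,0.1,-0.3,0,0,3.75,-1],[-3.5,0.3,-0.3,0,0,3.75,-1]])

```text
clock: 1.55
position: [0.4201, 0.2915, 0.2384]
ee_rot: [0.0, 0.465, 0.885, 0.0]
contact_force: [0.7, -0.3, 0.2]
width: 0.0851
gripper_force: 0.0
```

servo_tool(increments=[[-3.5,0.6,-0.3,0,0,3.75,-1],[-3.5,0.8,-0.3,0,0,3.75,-1],[-3.4,1.0,-0.3,0,0,3.75,-1],[-3.3,1.2,-0.3,0,0,3.75,-1],[-3.2,1.4,-0.3,0,0,3.75,-1]])

```text
clock: 2.05
position: [0.5424, 0.1636, 0.2533]
ee_rot: [0.0, 0.603, 0.797, 0.0]
contact_force: [0.4, 0.2, 0.3]
width: 0.0851
gripper_force: 0.0
```

```bash
cat >> h.py <<'E'
def look(name,things):
    s,p,y,R=pose(); C=cal("wrist"); im=save("wrist",name)
    print("pose",p.round(4),round(y,2),"t",s["clock"])
    for lab,z in things:
        for d in finder.tip_of(lab,"wrist"): print(lab,np.round(d["at"],1),round(d["p"],2),plane("wrist",d["at"],z,C).round(4))
    return im,C
E
python3 - <<'E'
from h import *
im,C=look("w1.png",[("pin_head",.0765),("pin_seat",.021)])
E
```

```text
pose [0.5424 0.1636 0.2533] 105.78 t 2.05
pin_head [262.9 199.2] 0.95 [0.5554 0.1283 0.0765]
pin_head [461.8 133.5] 0.64 [0.7409 0.2589 0.0765]
pin_seat [435.8 128.4] 0.87 [0.7425 0.2581 0.021 ]
pin_seat [261.  187.4] 0.72 [0.5541 0.1248 0.021 ]
```

View pics/w1.png

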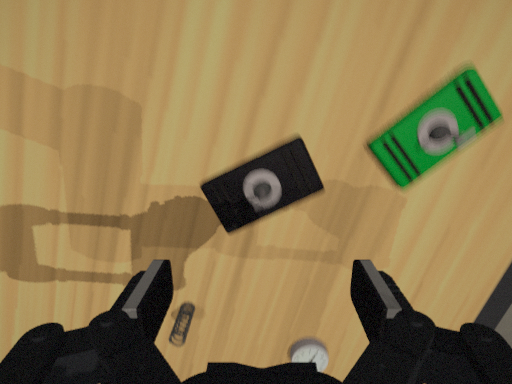

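The wrist picture shows the black pad's washer at (262,188), with the head just below it near (262,205). The green pad is at (437,130), and the picture is slightly blurred by motion. I'll measure again at rest.

```bash
cat >> h.py <<'E'
def topl(C,pts,z): return np.array([plane("wrist",q,z,C)[:2] for q in pts])
def padmeas(name):
    im,C=look(name,[("pin_head",.0765),("pin_seat",.021)])
    for d in finder.silhouettes("pad","wrist"):
        m=d["region"].astype(np.uint8); col=im[d["region"]].mean(0)
        if col[1]>80 and col[1]>1.3*col[0]: continue
        c=max(cv2.findContours(m,0,1)[0],key=cv2.contourArea)
        W=topl(C,c[:,0,:].astype(float),.018); r=cv2.minAreaRect((W*1000).astype(np.float32))
        print("pad",round(d["p"],2),d["box"],col.round(),"rect",r)
        b=cv2.boxPoints(r); e=[b[1]-b[0],b[2]-b[1]]; e=max(e,key=np.linalg.norm); print("long side deg",np.degrees(np.arctan2(e[1],e[0]))%180)
    return im,C
E
python3 - <<'E'
from h import *
im,C=padmeas("w2.png")
P=proj("wrist",[.555,.128,.021],C).astype(int); u,v=P
cv2.imwrite("pics/w2c.png",cv2.resize(im[v-60:v+60,u-80:u+80,::-1],(800,600),interpolation=cv2.INTER_CUBIC)); print("crop origin",u-80,v-60)
print(manip.get_state()["position"])
E
```

```text
pose [0.5428 0.1633 0.2529] 105.78 t 2.2
pin_head [461.8 134.4] 0.69 [0.7413 0.2577 0.0765]
pin_head [261.7 199.3] 0.62 [0.5544 0.1277 0.0765]
pin_seat [437.9 126.8] 0.94 [0.7442 0.2603 0.021 ]
pin_seat [261.4 186.5] 0.69 [0.5546 0.1259 0.021 ]
pad 0.91 [260.6, 181.9, 123.6, 98.9] [45. 41. 39.] rect ((552.608642578125, 128.7952423095703), (149.7657470703125, 86.2240982055664), 42.471031188964844)
long side deg 42.47104
crop origin 182 125
[0.54057375 0.16559242 0.25309742]
```

View pics/w2c.png

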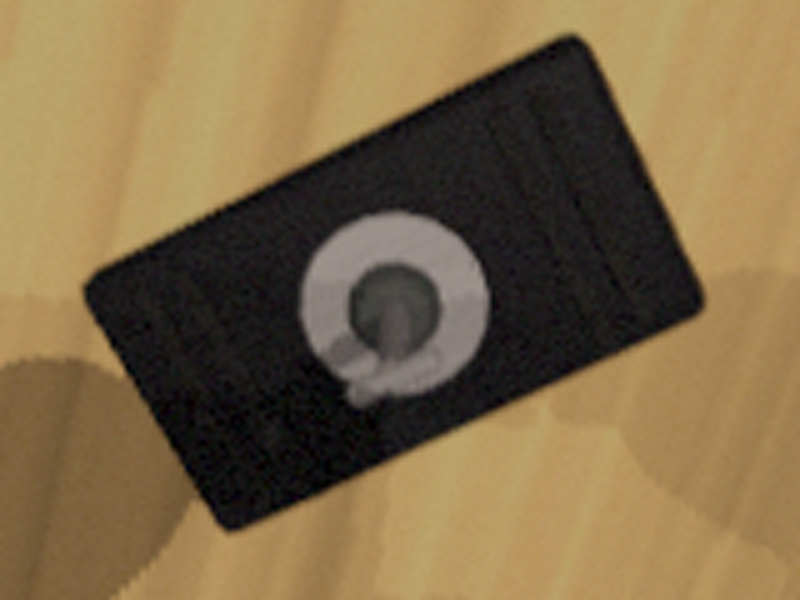

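The crop shows the washer centred near (394,305) and the bar from about (352,397) to (440,358), centred near (396,377). In full-image pixels that is (260.8,186.0) for the washer and (261.2,200.4) for the bar.

Run:
```python
from h import *
for i in range(3):
    s,p,y,R=pose(); print(s["clock"],p.round(4),round(y,2),s["qd"].round(4).max())
    C=cal("wrist"); print(topl(C,[[260.8,186.]],.021).round(4),topl(C,[[261.2,200.4]],.0765).round(4),topl(C,[[252.4,204.4],[270,196.6]],.0765).round(4))
    optics.get_image("wrist")
plan([.485,-.27,.2],79,10)
```

```text
2.4 [0.5406 0.1656 0.2531] 106.02 0.007
[[0.5514 0.1288]] [[0.552  0.1286]] [[0.5435 0.121 ]
 [0.5604 0.1358]]
2.45 [0.5406 0.1657 0.2531] 106.04 0.0029
[[0.5515 0.1288]] [[0.5521 0.1286]] [[0.5436 0.1211]
 [0.5605 0.1359]]
2.5 [0.5407 0.1657 0.2532] 106.04 0.002
[[0.5516 0.1288]] [[0.5522 0.1286]] [[0.5438 0.121 ]
 [0.5606 0.1359]]
from [0.5408 0.1656 0.2533] 106.0 t 2.55
[-4.03, -1.74, 0.53, 0.0, 0.0, 2.7, -1.0]
[-4.11, -1.55, 0.53, 0.0, 0.0, 2.7, -1.0]
[-4.18, -1.35, 0.53, 0.0, 0.0, 2.7, -1.0]
[-4.24, -1.15, 0.53, 0.0, 0.0, 2.7, -1.0]
[-4.29, -0.95, 0.53, 0.0, 0.0, 2.7, -1.0]
[-4.33, -0.75, 0.53, 0.0, 0.0, 2.7, -1.0]
[-4.36, -0.54, 0.53, 0.0, 0.0, 2.7, -1.0]
[-4.38, -0.34, 0.53, 0.0, 0.0, 2.7, -1.0]
[-4.39, -0.13, 0.53, 0.0, 0.0, 2.7, -1.0]
[-4.39, 0.08, 0.53, 0.0, 0.0, 2.7, -1.0]
```

```bash
cat >> h.py <<'E'
def washer(im,C,guess):
    u,v=proj("wrist",[*guess,.021],C); g=cv2.cvtColor(im,cv2.COLOR_RGB2HSV)
    m=((g[:,:,2]>75)&(g[:,:,1]<70)).astype(np.uint8); yy,xx=np.mgrid[:384,:512]; m[(xx-u)**2+(yy-v)**2>45**2]=0
    c=max(cv2.findContours(m,0,1)[0],key=cv2.contourArea)[:,0,:].astype(float)
    W=topl(C,c,.021)
    from scipy.optimize import least_squares
    r=least_squares(lambda q:(np.hypot(*(W-q).T)-.025)*1e3,guess,loss="soft_l1",f_scale=.5)
    print("washer",r.x.round(4),"rms mm",np.median(abs(r.fun)).round(2),len(c)); return r.x
E
python3 - <<'E'
from h import *
im,C=padmeas("w3.png"); washer(im,C,[.552,.1285])
E
```

```text
pose [0.5408 0.1656 0.2533] 106.04 t 2.55
pin_head [262.4 200.4] 0.91 [0.5537 0.1289 0.0765]
pin_head [460.6 136.6] 0.59 [0.739  0.2585 0.0765]
pin_seat [439.1 132.6] 0.92 [0.7466 0.2575 0.021 ]
pin_seat [261.5 188.3] 0.57 [0.5535 0.1259 0.021 ]
pad 0.93 [262.1, 182.2, 127.3, 96.3] [44. 40. 38.] rect ((552.7252197265625, 128.0785675048828), (149.6377716064453, 85.33572387695312), 42.8065071105957)
long side deg 42.806526
washer [0.5536 0.126 ] rms mm 0.53 105
```

servo_tool(increments=[[-4.0,-1.8,0.5,0,0,2.7,-1],[-4.1,-1.6,0.5,0,0,2.7,-1],[-4.2,-1.4,0.5,0,0,2.7,-1],[-4.2,-1.2,0.5,0,0,2.7,-1],[-4.3,-1.0,0.5,0,0,2.7,-1]])

```text
clock: 3.25
position: [0.5102, -0.0544, 0.2281]
ee_rot: [0.0, 0.692, 0.722, 0.0]
contact_force: [0.7, -0.6, 0.2]
width: 0.0853
gripper_force: 0.0
```

servo_tool(increments=[[-4.3,-0.9,0.5,0,0,2.7,-1],[-4.4,-0.7,0.5,0,0,2.7,-1],[-4.4,-0.5,0.5,0,0,2.7,-1],[-4.4,-0.3,0.5,0,0,2.7,-1],[-4.4,-0.1,0.5,0,0,2.7,-1]])

```text
clock: 3.75
position: [0.4739, -0.2726, 0.2031]
ee_rot: [0.0, 0.773, 0.635, 0.0]
contact_force: [1.1, 1.2, -0.0]
width: 0.0854
gripper_force: 0.0
```

servo_tool(increments=[[0,0,0,0,0,0,-1],[0,0,0,0,0,0,-1],[0,0,0,0,0,0,-1],[0,0,0,0,0,0,-1],[0,0,0,0,0,0,-1]])

```text
clock: 4.25
position: [0.4747, -0.2697, 0.2034]
ee_rot: [0.0, 0.771, 0.636, 0.0]
contact_force: [-0.1, 0.5, 0.5]
width: 0.0852
gripper_force: 0.0
```

Run:
```python
from h import *
im,C=look("w4.png",[("cup_spring_mid",.025)])
for d in finder.silhouettes("cup_spring","wrist"): print(d["p"],d["box"],im[d["region"]].mean(0).round())
u,v=proj("wrist",[.466,-.301,.05],C).astype(int); u=np.clip(u,80,432); v=np.clip(v,60,324)
cv2.imwrite("pics/w4c.png",cv2.resize(im[v-60:v+60,u-80:u+80,::-1],(800,600),interpolation=cv2.INTER_CUBIC)); print("crop origin",u-80,v-60)
```

```text
pose [ 0.4747 -0.2697  0.2034] 79.06 t 4.25
cup_spring_mid [253.9 187. ] 0.82 [ 0.4633 -0.2906  0.025 ]
cup_spring_mid [261.3 249.9] 0.74 [ 0.4564 -0.3716  0.025 ]
0.73 [257.1, 190.6, 32.4, 45.8] [112. 103.  96.]
0.62 [258.8, 249.9, 36.6, 48.7] [135.  72.  82.]
crop origin 177 142
```

View pics/w4c.png

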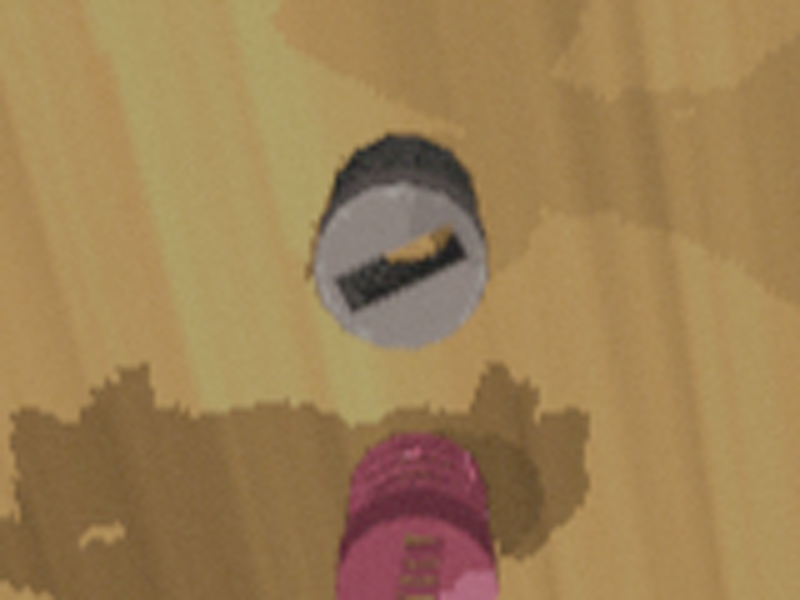

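The crop shows the steel cup's top centred near (401,265), with the slot from (344,296) to (459,240). The pink one is below it at (415,540), which is well clear of a grip across x.

Run:
```python
from h import *
im=cv2.imread("pics/w4.png"); C=cal("wrist")
g=cv2.cvtColor(im,cv2.COLOR_BGR2HSV); m=((g[:,:,2]>110)&(g[:,:,1]<45)).astype(np.uint8); yy,xx=np.mgrid[:384,:512]; m[(xx-257)**2+(yy-195)**2>28**2]=0
c=max(cv2.findContours(m,0,1)[0],key=cv2.contourArea)[:,0,:].astype(float); W=topl(C,c,.05)
from scipy.optimize import least_squares
r=least_squares(lambda q:(np.hypot(*(W-q).T)-.019)*1e3,[.466,-.3],loss="soft_l1",f_scale=.5); print("cup",r.x,np.median(abs(r.fun)),len(c),proj("wrist",[*r.x,.05],C))
e=topl(C,[[245.8,201.2],[268.8,190]],.05); print(e,"slot",e.mean(0),np.degrees(np.arctan2(*(e[1]-e[0])[::-1])),np.linalg.norm(e[1]-e[0]))
q=[*r.x,.0535]; plan([*r.x,.09],79,5); print(pose()[0]["qpos"])
```

```text
cup [ 0.46648679 -0.29283851] 1.2363965298497204 94 [256.76176337 194.90915277]
[[ 0.45351035 -0.29761318]
 [ 0.48012939 -0.28986103]] slot [ 0.46681987 -0.2937371 ] 16.236912537880286 0.027724877496842906
from [ 0.4746 -0.2702  0.2033] 79.0 t 4.4
[-0.48, -0.07, 2.27, 0.0, 0.0, 0.0, -1.0]
[-0.48, -0.07, 2.27, 0.0, 0.0, 0.0, -1.0]
[-0.48, -0.07, 2.27, 0.0, 0.0, 0.0, -1.0]
[-0.48, -0.07, 2.27, 0.0, 0.0, 0.0, -1.0]
[-0.48, -0.07, 2.27, 0.0, 0.0, 0.0, -1.0]
[-6.45001406e-01  2.35044293e-01  1.57427290e+00  1.37450896e-04
  1.33191862e+00 -4.53379298e-01]
```

servo_tool(increments=[[-0.5,-0.05,2.5,0,0,0,-1],[-0.5,-0.05,2.5,0,0,0,-1],[-0.5,-0.05,2.5,0,0,0,-1],[-0.5,-0.05,2.5,0,0,0,-1],[-0.4,-0.05,2.0,0,0,0,-1]])

```text
clock: 4.9
position: [0.467, -0.2936, 0.0818]
ee_rot: [-0.0, 0.772, 0.636, -0.0]
contact_force: [-0.3, 0.9, 0.9]
width: 0.0853
gripper_force: 0.0
```

servo_tool(increments=[[0,0,1.5,0,0,0,-1],[0,0,1.5,0,0,0,-1],[0,0,1.1,0,0,0,-1],[0,0,0.6,0,0,0,-1],[0,0,0.3,0,0,0,-1]])

```text
clock: 5.4
position: [0.4673, -0.2938, 0.0327]
ee_rot: [-0.0, 0.772, 0.636, -0.0]
contact_force: [0.3, 0.2, 0.3]
width: 0.085
gripper_force: 0.0
```

Run:
```python
from h import *
save("wrist","w5.png"); optics.get_image("wrist")
plan([.4667,-.2933,.032],79,1)
```

```text
from [ 0.4674 -0.294   0.0331] 79.0 t 5.5
[0.05, -0.08, 0.11, 0.0, 0.0, -0.05, -1.0]
```

View pics/w5.png

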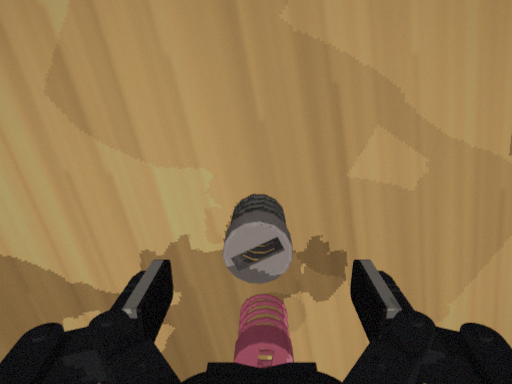

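The picture shows the cup top at about (258,251) between the open fingers, with tips near (163,280) and (360,280). I'll check the offset along tool x.

Run:
```python
from h import *
C=cal("wrist"); s,p,y,R=pose()
for uv in ([258,251],):
    w=plane("wrist",uv,.05,C); print(w,R.T@(w-p))
print(proj("wrist",[*p[:2],.05],C))
```

```text
[ 0.4671194 -0.2915442  0.05     ] [ 0.00230503 -0.0007652  -0.0169085 ]
[259.44629585 254.83929075]
```

servo_tool(increments=[[0.15,-0.05,0.1,0,0,0,-1],[0,0,0,0,0,0,1],[0,0,0,0,0,0,1],[0,0,0,0,0,0,1],[0,0,0,0,0,0,1]], squeeze=40)

```text
clock: 6.0
position: [0.4672, -0.2925, 0.0323]
ee_rot: [0.0, 0.772, 0.636, 0.0]
contact_force: [-0.7, 0.1, 0.1]
width: 0.0285
gripper_force: 0.0
```

servo_tool(increments=[[0,0,0,0,0,0,1],[0,0,0,0,0,0,1],[0,0,0,0,0,0,1],[0,0,0,0,0,0,1],[0,0,0,0,0,0,1]])

```text
clock: 6.5
position: [0.4671, -0.2924, 0.032]
ee_rot: [-0.0, 0.772, 0.636, 0.0]
contact_force: [-0.3, 0.0, -0.6]
width: 0.0001
gripper_force: 0.0
```

The fingers closed on nothing, so I'll look.

Run:
```python
from h import *
a=save("wrist","w6.png"); b=save("side","s6.png")
big=cv2.resize(b[90:190,260:400],(504,360),interpolation=cv2.INTER_CUBIC)
cv2.imwrite("pics/w6c.png",np.hstack([cv2.resize(a,(296,222)),big[:222*2][:222]])[:,:,::-1]) if 0 else None
o=np.zeros((600,800,3),np.uint8); o[:300,:400]=cv2.resize(a,(400,300)); o[:300,400:]=cv2.resize(b[90:180,270:390],(400,300),interpolation=cv2.INTER_CUBIC)
c=save("top","t6.png"); o[300:,:400]=cv2.resize(c[215:275,315:395],(400,300),interpolation=cv2.INTER_CUBIC)
cv2.imwrite("pics/w6c.png",o[:,:,::-1]); print(pose()[1:3],manip.get_state()["width"])
```

```text
(array([ 0.46710889, -0.29238106,  0.03205227]), np.float64(78.94188207589005)) -0.0004079093303677972
```

View pics/w6c.png

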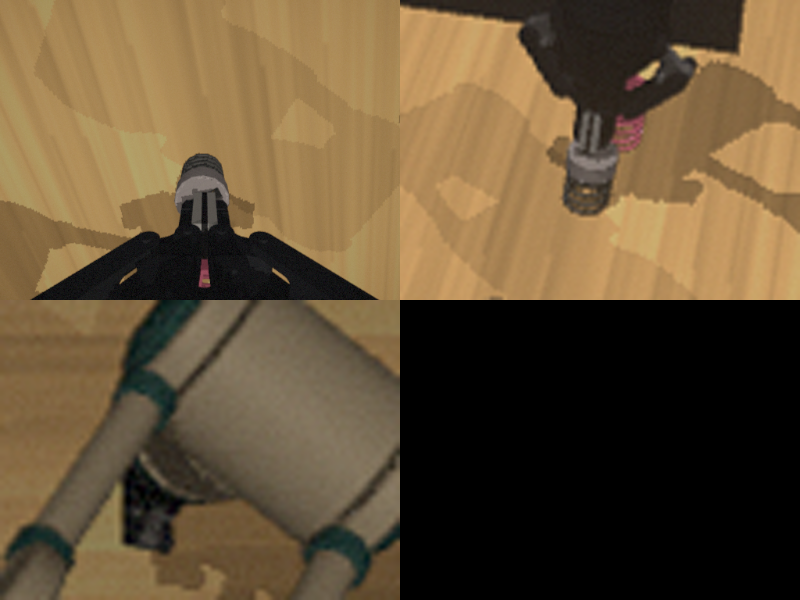

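The fingers shut at zero width with the cup still in view, at crop (203,190) in the wrist view and (593,162) in the side view. I need an enlarged view with predicted outlines overlaid: the cup at its assumed pose in green and the fingertips in red.

Run:
```python
from h import *
s,p,y,R=pose()
def ann(n,f,u0,v0,w,h,W,H):
    im=cv2.imread("pics/"+f); C=cal(n); o=cv2.resize(im[v0:v0+h,u0:u0+w],(W,H),interpolation=cv2.INTER_CUBIC); k=W/w
    P=lambda X:tuple(int(t) for t in ((proj(n,X,C)-[u0,v0]+.5)*k))
    for z,col in((.05,(0,255,0)),(0,(0,160,0))):
        for a in np.arange(0,2*np.pi,.2): cv2.circle(o,P([.467+.019*np.cos(a),-.2925+.019*np.sin(a),z]),1,col,-1)
    for x in(-.011,.011):
        for z in(.008,-.017,-.03): cv2.circle(o,P(p+R@[x,0,z]),3,(0,0,255) if z>0 else (255,0,255) if z>-.02 else (255,0,0),-1)
    return o
cv2.imwrite("pics/w6d.png",np.hstack([ann("wrist","w6.png",200,180,120,180,400,600),ann("side","s6.png",290,100,80,120,400,600)]))
print(manip.get_state()["clock"])
```

```text
6.65
```

View pics/w6d.png

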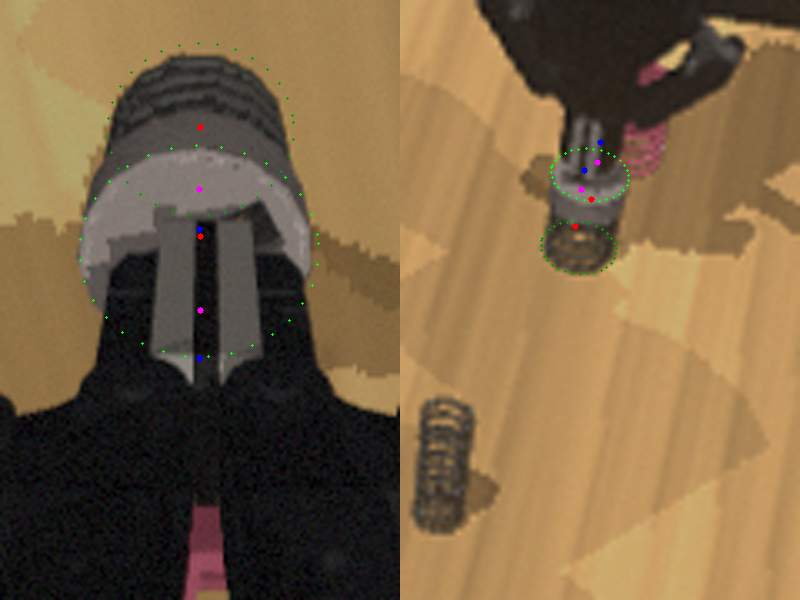

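Both views show the shut fingertips just above the cup's top, near tool z −0.02 instead of +0.008. So the fingers really end about 28 mm behind where stated, and the spring hasn't moved. I'll reopen and grasp 28 mm lower.

servo_tool(increments=[[0,0,-1.0,0,0,0,-1],[0,0,0,0,0,0,-1],[0,0,0,0,0,0,-1],[0,0,0,0,0,0,-1],[0,0,0,0,0,0,-1]])

```text
clock: 7.15
position: [0.4669, -0.2923, 0.042]
ee_rot: [-0.0, 0.772, 0.636, 0.0]
contact_force: [0.1, -0.3, 0.2]
width: 0.0722
gripper_force: 0.0
```

servo_tool(increments=[[0,0,0,0,0,0,-1],[0,0,0,0,0,0,-1],[0,0,0,0,0,0,-1],[0,0,0,0,0,0,-1],[0,0,0,0,0,0,-1]])

```text
clock: 7.65
position: [0.4671, -0.2924, 0.042]
ee_rot: [-0.0, 0.772, 0.636, 0.0]
contact_force: [0.4, -0.4, -0.5]
width: 0.086
gripper_force: 0.0
```

servo_tool(increments=[[0,-0.05,1.0,0,0,0,-1],[0,0,1.0,0,0,0,-1],[0,0,0.8,0,0,0,-1],[0,0,0.6,0,0,0,-1],[0,0,0.3,0,0,0,-1]])

```text
clock: 8.15
position: [0.4661, -0.2919, 0.0039]
ee_rot: [-0.001, 0.772, 0.636, -0.0]
contact_force: [-0.1, 0.6, -0.5]
width: 0.0853
gripper_force: 0.0
```

servo_tool(increments=[[0,0,0,0,0,0,1],[0,0,0,0,0,0,1],[0,0,0,0,0,0,1],[0,0,0,0,0,0,1],[0,0,0,0,0,0,1]])

```text
clock: 8.65
position: [0.4669, -0.2926, 0.0057]
ee_rot: [0.001, 0.772, 0.636, 0.0]
contact_force: [-0.5, 0.2, 3.8]
width: 0.0371
gripper_force: 39.9
```

servo_tool(increments=[[0,0,0,0,0,0,1],[0,0,-0.3,0,0,0,1],[0,0,-1.5,0,0,0,1],[0,0,-2.5,0,0,0,1],[0,0,-3,0,0,0,1]])

```text
clock: 9.15
position: [0.4656, -0.2914, 0.0774]
ee_rot: [-0.002, 0.772, 0.636, -0.0]
contact_force: [0.4, -0.5, -1.2]
width: 0.0369
gripper_force: 40.2
```

The spring is gripped (width 37 mm, 40 N, about 1 N of weight). Its lower end is about 5 mm below the TCP. Next I carry it to the pin.

Run:
```python
from h import *
plan([.5537,.1265,.15],105.3,10,1)
```

```text
from [ 0.4656 -0.2914  0.0774] 78.9 t 9.15
[4.27, 0.06, -0.73, 0.0, 0.0, -2.64, 1.0]
[4.26, 0.26, -0.73, 0.0, 0.0, -2.64, 1.0]
[4.25, 0.46, -0.73, 0.0, 0.0, -2.64, 1.0]
[4.22, 0.65, -0.73, 0.0, 0.0, -2.64, 1.0]
[4.19, 0.84, -0.73, 0.0, 0.0, -2.64, 1.0]
[4.14, 1.04, -0.73, 0.0, 0.0, -2.64, 1.0]
[4.09, 1.22, -0.73, 0.0, 0.0, -2.64, 1.0]
[4.03, 1.41, -0.73, 0.0, 0.0, -2.64, 1.0]
[3.96, 1.6, -0.73, 0.0, 0.0, -2.64, 1.0]
[3.88, 1.78, -0.73, 0.0, 0.0, -2.64, 1.0]
```

servo_tool(increments=[[3.0,0.1,-2.5,0,0,-2.6,1],[4.2,0.2,-2.0,0,0,-2.6,1],[4.3,0.4,-1.5,0,0,-2.6,1],[4.2,0.6,-1.0,0,0,-2.6,1],[4.2,0.8,-0.3,0,0,-2.6,1]])

```text
clock: 9.65
position: [0.5074, -0.0945, 0.1522]
ee_rot: [0.001, 0.695, 0.719, 0.001]
contact_force: [0.7, -0.1, -0.8]
width: 0.0371
gripper_force: 40.2
```

servo_tool(increments=[[4.2,1.0,0,0,0,-2.6,1],[4.2,1.2,0,0,0,-2.6,1],[4.1,1.4,0,0,0,-2.6,1],[4.0,1.6,0,0,0,-2.6,1],[4.0,1.8,0,0,0,-2.6,1]])

```text
clock: 10.15
position: [0.5505, 0.1184, 0.1507]
ee_rot: [-0.0, 0.608, 0.794, -0.0]
contact_force: [0.3, -0.4, -0.8]
width: 0.0367
gripper_force: 40.2
```

servo_tool(increments=[[0.6,0,0,0,0,0,1],[0,0,0,0,0,0,1],[0,0,0,0,0,0,1],[0,0,0,0,0,0,1],[0,0,0,0,0,0,1]])

```text
clock: 10.65
position: [0.5491, 0.1211, 0.1511]
ee_rot: [0.0, 0.61, 0.792, -0.0]
contact_force: [-0.5, -0.0, -1.3]
width: 0.0369
gripper_force: 40.3
```

Run:
```python
from h import *
im,C=look("w7.png",[("pin_head",.0765),("pin_seat",.021),("cup_spring_mid",.17)])
b=save("side","s7.png"); s,p,y,R=pose(); print(proj("side",p),s["contact_force"],s["width"],s["gripper_force"])
for l in("cup_spring_mid","cup_spring","pin_head","pin_seat"):
    print(l,[(np.round(d["at"],1),round(d["p"],2)) for d in finder.tip_of(l,"side")])
for l in("cup_spring","pad"): print(l,[(np.round(d["box"],1),round(d["p"],2)) for d in finder.silhouettes(l,"side")])
t=save("top","t7.png")
for l in("pin_head","pin_seat","cup_spring_mid"): print(l,[(np.round(d["at"],1),round(d["p"],2)) for d in finder.tip_of(l,"top")])
u,v=proj("side",[.5537,.1265,.1]).astype(int)
print(u,v)
o=np.hstack([cv2.resize(im[150:384,156:356],(400,468)),cv2.resize(b[v-59:v+58,u-50:u+50],(400,468),interpolation=cv2.INTER_CUBIC)])
cv2.imwrite("pics/w7c.png",o[:,:,::-1])
```

```text
pose [0.5491 0.1211 0.1511] 104.83 t 10.65
pin_head [271.2 191.6] 0.89 [0.5563 0.1284 0.0765]
pin_seat [266.6 176.4] 0.55 [0.5543 0.1252 0.021 ]
cup_spring_mid [259.5 255.1] 0.83 [0.5488 0.1216 0.17  ]
[243.80555987 238.35567442] [-0.74450272  0.24892439 -0.90844456] 0.03716150187808792 40.27036470361054
cup_spring_mid [(array([242.2, 233.8]), 0.86), (array([336.6, 123.9]), 0.82), (array([241.4, 283.7]), 0.29)]
cup_spring [(array([244.3, 238.4]), 0.64), (array([333.2, 129.9]), 0.63)]
pin_head [(array([115.6, 301.1]), 0.91), (array([240.5, 261.5]), 0.75)]
pin_seat [(array([125.8, 315.8]), 0.85), (array([244.3, 276.7]), 0.56)]
cup_spring [(array([242.4, 232.4,  24.8,  36.1]), 0.81), (array([334.9, 120.8,  13.1,  18.8]), 0.64)]
pad [(array([243.6, 283.2,  85.1,  67.5]), 0.81), (array([126. , 320.3,  88.9,  83.8]), 0.62)]
pin_head [(array([143.6, 143.5]), 0.78), (array([193.3, 211.8]), 0.67), (array([275.8, 234.8]), 0.3)]
pin_seat [(array([154.5, 152.4]), 0.95), (array([191. , 215.4]), 0.84)]
cup_spring_mid [(array([187.7, 208.5]), 0.54), (array([369.4, 246.3]), 0.43)]
241 255
```

View pics/w7c.png

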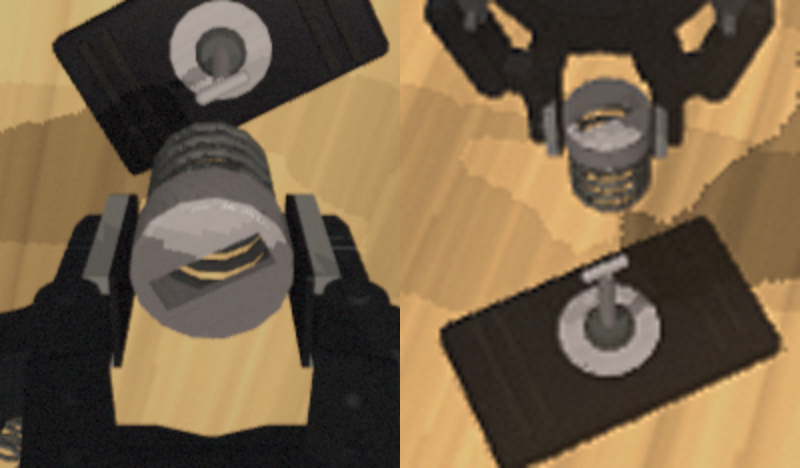

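The grip is good: the spring hangs straight, and the slot (wrist slope about 25°) is nearly parallel to the bar (about 26°). In full wrist pixels the bar's centre is at (267.8,194.2) and the cup's top is at about (262.5,284). In the side view the head is at about (242.5,262.9), the washer at (243.2,278.5) and the cup's top at (243,225).

Run:
```python
from h import *
s,p,y,R=pose(); C=cal("wrist"); im=cv2.imread("pics/w7.png")[:,:,::-1].copy()
w=lambda uv,z:plane("wrist",uv,z,C)
print(p,y)
print("head",w([267.8,194.2],.0765),"cup top",w([262.5,284],.196), "tool",R.T@(w([262.5,284],.196)-p))
e=w([256,200],.0765),w([279.5,188.5],.0765); f=w([239.5,299.5],.196),w([291.5,275],.196)
for a,b in(e,f): print(np.degrees(np.arctan2(*(b-a)[1::-1])),np.linalg.norm(b-a),(a+b)/2)
washer(im,C,[.5537,.1265])
S=lambda uv,z:plane("side",uv,z)
print("side head",S([242.5,262.9],.0765),"washer",S([243.2,278.5],.021),"cup top",S([243,225],.196),"bands tcp",p[:2])
for n,uv,z in (("head",[193.3,211.8],.0765),("seat",[191,215.4],.021),("cupmid",[187.7,208.5],.171)): print("top",n,plane("top",uv,z))
plan([.5537,.1265,.1],105.3,1,1)
```

```text
[0.54918076 0.12252267 0.15108178] 104.95035864011777
head [0.55429968 0.12701078 0.0765    ] cup top [0.55029132 0.12351124 0.196     ] tool [ 0.00067103  0.00132867 -0.04491817]
42.38795411978593 0.021231741669640616 [0.55422296 0.12691459 0.0765    ]
44.008044191161304 0.026718461995280395 [0.55189952 0.12206905 0.196     ]
washer [0.5534 0.1275] rms mm 0.49 145
side head [0.5523189  0.12740401 0.0765    ] washer [0.55210438 0.12927184 0.021     ] cup top [0.5481244  0.12557934 0.196     ] bands tcp [0.54918076 0.12252267]
top head [0.54918493 0.12193137 0.0765    ]
top seat [0.54411438 0.13642381 0.021     ]
top cupmid [0.54854742 0.12282671 0.171     ]
from [0.5492 0.1225 0.1511] 105.0 t 11.4
[0.27, 0.54, 5.11, 0.0, 0.0, -0.35, 1.0]
```

servo_tool(increments=[[0.1,0.25,1.0,0,0,0,1],[0.13,0.25,1.0,0,0,0,1],[0,0,1.0,0,0,0,1],[0,0,1.0,0,0,0,1],[0,0,1.0,0,0,0,1]])

```text
clock: 11.9
position: [0.553, 0.1259, 0.0998]
ee_rot: [-0.0, 0.609, 0.793, -0.0]
contact_force: [-0.6, -0.1, -0.7]
width: 0.0368
gripper_force: 40.3
```

servo_tool(increments=[[0,0,0,0,0,0,1],[0,0,0,0,0,0,1],[0,0,0,0,0,0,1],[0,0,0.0,0,0,0,1],[0,0,0.0,0,0,0,1]])

```text
clock: 12.4
position: [0.5538, 0.126, 0.1016]
ee_rot: [0.0, 0.609, 0.793, 0.0]
contact_force: [-0.6, -0.6, -0.3]
width: 0.0368
gripper_force: 40.3
```

Run:
```python
from h import *
im,C=look("w8.png",[("pin_head",.0765),("pin_seat",.021),("cup_spring_mid",.12)])
washer(im,C,[.5535,.1265])
b=save("side","s8.png")
for l in("cup_spring_mid","cup_spring","pin_head","pin_seat"):
    print(l,[(np.round(d["at"],1),round(d["p"],2)) for d in finder.tip_of(l,"side")])
print("expect mid",proj("side",[*pose()[1][:2],.12]),"pin",proj("side",[.5537,.1268,.0765]))
```

```text
pose [0.5538 0.126  0.1016] 104.94 t 12.4
pin_head [261.9 221.3] 0.89 [0.5548 0.1271 0.0765]
pin_seat [258.1 196.6] 0.77 [0.5524 0.1245 0.021 ]
cup_spring_mid [258.5 255.9] 0.57 [0.5531 0.1256 0.12  ]
washer [0.5537 0.1265] rms mm 1.21 290
cup_spring_mid [(array([237.4, 250.3]), 0.85), (array([336.5, 123.2]), 0.76)]
cup_spring [(array([242.2, 253.9]), 0.97), (array([333.9, 128.3]), 0.81)]
pin_head [(array([237.1, 265.6]), 0.96), (array([114.9, 300.1]), 0.69)]
pin_seat [(array([125.4, 311.9]), 0.97), (array([245. , 276.8]), 0.87)]
expect mid [241.38022431 249.42740662] pin [241.89135907 262.45030844]
```

servo_tool(increments=[[0,0,0.6,0,0,0,1],[0,0,0.6,0,0,0,1],[0,0,0.4,0,0,0,1],[0,0,0.4,0,0,0,1],[0,0,0.2,0,0,0,1]])

```text
clock: 13.35
position: [0.5531, 0.1259, 0.0784]
ee_rot: [-0.0, 0.609, 0.793, -0.0]
contact_force: [0.2, 0.4, -0.8]
width: 0.0371
gripper_force: 40.3
```

servo_tool(increments=[[0,0,0.5,0,0,0,1],[0,0,0.5,0,0,0,1],[0,0,0.5,0,0,0,1],[0,0,0.5,0,0,0,1],[0,0,0.3,0,0,0,1]])

```text
clock: 13.85
position: [0.5532, 0.126, 0.0555]
ee_rot: [-0.0, 0.609, 0.793, -0.0]
contact_force: [-0.4, 0.1, -0.7]
width: 0.037
gripper_force: 40.3
```

servo_tool(increments=[[0,0,0.4,0,0,0,1],[0,0,0.4,0,0,0,1],[0,0,0.3,0,0,0,1],[0,0,0.2,0,0,0,1],[0,0,0.2,0,0,0,1]])

```text
clock: 14.35
position: [0.5535, 0.126, 0.041]
ee_rot: [0.0, 0.609, 0.793, 0.0]
contact_force: [-0.8, 0.1, -0.3]
width: 0.037
gripper_force: 40.3
```

servo_tool(increments=[[0,0,0.1,0,0,0,1],[0,0,0.1,0,0,0,1],[0,0,0.1,0,0,0,1],[0,0,0.1,0,0,0,1],[0,0,0,0,0,0,1]])

```text
clock: 14.85
position: [0.5534, 0.126, 0.037]
ee_rot: [-0.0, 0.609, 0.793, -0.0]
contact_force: [0.1, -0.0, -0.4]
width: 0.0371
gripper_force: 40.3
```

servo_tool(increments=[[0,0,0.1,0,0,0,1],[0,0,0.1,0,0,0,1],[0,0,0.1,0,0,0,1],[0,0,0.1,0,0,0,1],[0,0,0,0,0,0,1]])

```text
clock: 15.35
position: [0.5531, 0.1264, 0.033]
ee_rot: [-0.0, 0.609, 0.793, 0.0]
contact_force: [-0.3, 1.5, -1.7]
width: 0.0371
gripper_force: 40.3
```

servo_tool(increments=[[0,0,0.1,0,0,0,1],[0,0,0.1,0,0,0,1],[0,0,0.1,0,0,0,1],[0,0,0.0,0,0,0,1],[0,0,0,0,0,0,1]])

```text
clock: 15.85
position: [0.5529, 0.1262, 0.0297]
ee_rot: [-0.001, 0.609, 0.793, -0.0]
contact_force: [-1.6, 1.7, 0.1]
width: 0.0372
gripper_force: 40.3
```

servo_tool(increments=[[0,0,0.1,0,0,0,1],[0,0,0.1,0,0,0,1],[0,0,0.1,0,0,0,1],[0,0,0.0,0,0,0,1],[0,0,0,0,0,0,1]])

```text
clock: 16.35
position: [0.5531, 0.1262, 0.0269]
ee_rot: [-0.0, 0.609, 0.793, -0.0]
contact_force: [-2.6, 3.7, -0.8]
width: 0.037
gripper_force: 40.4
```

servo_tool(increments=[[0.09,-0.05,0,0,0,0,1],[0,0,0.1,0,0,0,1],[0,0,0.1,0,0,0,1],[0,0,0.0,0,0,0,1],[0,0,0,0,0,0,1]])

```text
clock: 16.85
position: [0.5532, 0.1263, 0.0267]
ee_rot: [0.001, 0.609, 0.793, 0.0]
contact_force: [-4.5, 0.2, 8.9]
width: 0.0369
gripper_force: 41.1
```

The spring seems seated: z stopped at 0.0267 with 9 N of light press. I'll ease off slightly and start the quarter turn.

servo_tool(increments=[[-0.05,0.02,-0.08,0,0,4,1],[0,0,0,0,0,6,1],[0,0,0,0,0,6,1],[0,0,0,0,0,4,1],[0,0,0,0,0,0,1]])

```text
clock: 17.35
position: [0.5541, 0.1265, 0.0267]
ee_rot: [0.001, 0.738, 0.675, 0.001]
contact_force: [-1.5, 2.1, 4.1]
width: 0.037
gripper_force: 40.8
```

servo_tool(increments=[[0,0,0,0,0,7,1],[0,0,0,0,0,7,1],[0,0,0,0,0,7,1],[0,0,0,0,0,7,1],[0,0,0,0,0,7,1]])

```text
clock: 17.85
position: [0.5549, 0.1257, 0.0267]
ee_rot: [0.001, 0.907, 0.421, 0.001]
contact_force: [-0.9, 0.8, 4.1]
width: 0.0371
gripper_force: 40.6
```

Run:
```python
from h import *
s,p,y,R=pose(); print(p,y,s["moment"],s["contact_force"])
```

```text
[0.55487616 0.12569    0.02672836] 49.793112878884415 [ 0.02086889 -0.02054007  0.03820168] [-0.86928003  0.79037888  4.09799587]
```

servo_tool(increments=[[0,0,0,0,0,7,1],[0,0,0,0,0,7,1],[0,0,0,0,0,7,1],[0,0,0,0,0,7,1],[0,0,0,0,0,7,1]])

```text
clock: 18.35
position: [0.5547, 0.1252, 0.0267]
ee_rot: [0.001, 0.992, 0.129, 0.002]
contact_force: [-0.9, -0.4, 4.5]
width: 0.0369
gripper_force: 40.6
```

servo_tool(increments=[[0,0,0,0,0,0,1],[0,0,0,0,0,0,1],[0,0,0,0,0,0,1],[0,0,0,0,0,0,1],[0,0,0,0,0,0,1]])

```text
clock: 18.85
position: [0.5546, 0.1254, 0.0267]
ee_rot: [0.001, 0.991, 0.132, 0.001]
contact_force: [-1.1, -1.8, 5.3]
width: 0.0367
gripper_force: 40.9
```

Run:
```python
from h import *
s,p,y,R=pose(); print(p,y,s["moment"],s["contact_force"])
im,C=look("w9.png",[("cup_spring_mid",.046),("pin_head",.0765)])
b=save("side","s9.png")
for l in("cup_spring_mid","pin_head","pin_seat"): print(l,[(np.round(d["at"],1),round(d["p"],2)) for d in finder.tip_of(l,"side")])
print(proj("side",[.5537,.1265,.046]),proj("side",[.5537,.1265,.0765]))
```

```text
[0.55456386 0.12535031 0.02668521] 15.181695820262872 [-0.46456759 -0.03193418 -0.0427044 ] [-1.05950752 -1.8378531   5.28602768]
pose [0.5546 0.1254 0.0267] 15.18 t 18.85
cup_spring_mid [262.2 257.2] 0.77 [0.5557 0.1245 0.046 ]
cup_spring_mid [260.3 225.2] 0.57 [0.5732 0.1303 0.046 ]
pin_head [260.5 292.8] 0.76 [0.5554 0.1254 0.0765]
cup_spring_mid [(array([238. , 274.3]), 0.64), (array([337.4, 123.9]), 0.49)]
pin_head [(array([115.9, 298.9]), 0.75), (array([238.4, 263.7]), 0.71)]
pin_seat [(array([243.1, 279.3]), 0.93), (array([128.2, 312.9]), 0.68)]
[242.45131412 270.61745943] [241.94014162 262.31611184]
```

The turn is complete: yaw changed by 90° with little resistance, and the height stayed at the seat. Now I release.

servo_tool(increments=[[0,0,-0.05,0,0,0,1],[0,0,0,0,0,0,-1],[0,0,0,0,0,0,-1],[0,0,0,0,0,0,-1],[0,0,0,0,0,0,-1]])

```text
clock: 19.7
position: [0.5528, 0.1264, 0.0261]
ee_rot: [-0.0, 0.991, 0.13, -0.0]
contact_force: [0.2, -0.2, 0.2]
width: 0.0853
gripper_force: 0.0
```

servo_tool(increments=[[0,0,0,0,0,0,-1],[0,0,0,0,0,0,-1],[0,0,0,0,0,0,-1],[0,0,0,0,0,0,-1],[0,0,-1,0,0,0,-1]])

```text
clock: 20.2
position: [0.5518, 0.1262, 0.0356]
ee_rot: [-0.0, 0.992, 0.13, -0.002]
contact_force: [-0.4, -0.1, 0.3]
width: 0.0857
gripper_force: 0.0
```

servo_tool(increments=[[0,0,-2,0,0,0,-1],[0,0,-3,0,0,0,-1],[0,0,-3,0,0,0,-1],[0,0,-3,0,0,0,-1],[1,0,-3,0,0,0,-1]])

```text
clock: 20.7
position: [0.5615, 0.1287, 0.1786]
ee_rot: [0.0, 0.992, 0.13, -0.0]
contact_force: [0.6, -0.8, -1.1]
width: 0.0853
gripper_force: 0.0
```

servo_tool(increments=[[1,0,0,0,0,0,-1],[1,0,0,0,0,0,-1],[0,0,0,0,0,0,-1],[0,0,0,0,0,0,-1],[0,0,0,0,0,0,-1]])

```text
clock: 21.2
position: [0.5809, 0.1338, 0.1751]
ee_rot: [-0.0, 0.992, 0.13, -0.002]
contact_force: [-0.0, -0.8, -0.1]
width: 0.0853
gripper_force: 0.0
```

Run:
```python
from h import *
im,C=look("w10.png",[("cup_spring_mid",.046),("pin_head",.0765),("pin_seat",.021)])
def warp(im,C,z,n=40):  # rectified overhead patch, 1 mm/px, along bar axis
    a=np.radians(42.5); ex=np.array([np.cos(a),np.sin(a)]); ey=np.array([-np.sin(a),np.cos(a)])
    g=np.arange(-n,n+1)/1000; uv=np.array([[proj("wrist",[*(np.array([.5538,.1265])+x*ex+y*ey),z],C) for x in g] for y in g]).astype(np.float32)
    return cv2.remap(im,uv[...,0],uv[...,1],1)
w=cv2.cvtColor(warp(im,C,.071),cv2.COLOR_RGB2GRAY)
for r in range(10,72,2): print("".join(" .:-=+*#%@"[min(9,v//22)] for v in w[r,10:72:1]))
```

```text
pose [0.5809 0.1338 0.1751] 14.94 t 21.2
cup_spring_mid [260.8 208.5] 0.97 [0.5526 0.1261 0.046 ]
pin_seat [260.4 201.7] 0.64 [0.5507 0.1261 0.021 ]
                  .   ...... ................:................
                                     .:-++++++++++++=-:.......
              .                  .-========+=+**********+-:...
               .              .:-======----::::-===++*****+=-.
                             :-------::::.:....:::::--++****+=
       .                 ::-======--------:::.:::::::::-=+****
                     :-+*************+==------::.::::::::-+***
                 .:-=+*****++++++++******+=------:::---:::-+*+
                .-=====+*+-:::::::=+*******+=------:-::--:--+*
              .-======++++-:::...:=+*********+=-----::::--:--+
        .    :-=======++++-:..:.::-+***********=-----:----:-=+
        .   .-=========+++-::...::-+*********#*+=------:----=*
    .   .  .:-==========++-:..:::-=***********##+-----------=*
........   .-===========+=-:::-:---++=++*********+---------=**
.......    .-===--------=======----===-=+********=-----:::=***
 .   .
[... 301 characters left out ...]
**+-...
 .........     :=+========---:::::-=====+*##*+*******++=:.....
.........  .   ..:-+======--------=====++**=-=+++=-:..........
.............  .....-================++*=:....................
  ..................  .:---=========-::.......................
... .................  .......................................
......... ....................................................
..............................................................
 :.::. ::::..::::..:.::. :.... :.....:......... ......:. ..:..
**###################################**************###########
***######################################**********###########
#***######################################**********##########
```

The rectified overhead patch shows the cup's 38 mm disc concentric with the pin. The slot runs perpendicular to the bar, and the bar lies across it on top, so the spring is seated, locked and released. I'm handing in.

```bash
python3 -c "
from h import *
print(manip.sign_off())"
```

```text
the job is handed in; nothing more can be done
None
```

The steel cup spring is seated on the black pad's pin and locked with its slot about 90° across the T-head. It is released, with the arm clear of everything, and the job was handed in at about 21 s of the 38 s allowed; the hand-in returned no verdict.

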